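# Send the long carrier down the chute into the wide carousel compartment

### The job

Turn the carousel until its wide compartment is centred under the chute. Then take the longest carrier out of the rack, lay it flat, push it endways through the spring flap so that it slides down the chute into that wide compartment, and let the flap swing shut behind it. Leave the two short carriers, the jar and the white box where they are, and leave the wide compartment under the chute.

Things in the scene. Friction and masses are not known exactly. Their poses are not given: they have to be found in the camera images.
- station: Fixed sorting station; all its parts are given in mm in this frame. Origin on the table under the carousel's turning axis, z up. The infeed (white column with port and chute) lies on its +y side; parts go in through the port towards -y, down the chute and into the carousel.
- hub (a point): Top of the carousel's central hub (radius 16), on the turning axis, at station (0, 0, 72). The carousel is a round tray, black floor and grey walls, of radius 145, floor top at z 26; rim (5 thick) and radial dividers (4 thick) rise to z 66.
- sill (a point): Point on the sill, the level top of the white infeed column, at station (0, 228, 158), axes as the station's. The top spans x -65..65 and y 163..288; it is open and clear from the guides' end (y 202.5) to y 288.
- port (a point): Middle of the port on the sill, at station (0, 165, 158). Upright frame 8 thick (y 161..169), opening 62 wide (x -31..31) and 40 high, frame top at z 208. Two guides 22 high run on the sill from it out to y 202.5; inner faces at x -31 and 31, outer at -37 and 37.
- chute_out (a point): Point under the chute mouth, at station (0, 80, 90); the wide compartment belongs under it. Behind the port the sill ends at y 163 and a ramp falls at about 48 degrees to its lip at y 117, z 105. Clear sides (x -35 and 35, z 106..208) and a clear cover at z 209 enclose it from y 95 to 165.
- rotor (a joint): Turn of the carousel, rad, positive counter-clockwise seen from above, no stops; at 0 the middle of the wide compartment points along the station's +x, at pi/2 (or that plus any whole turn) it is under the chute. Held by friction of 0.15 N m (about 1.5 N at a post); it stays where it is left.
- wide_pocket (a point): Middle of the wide compartment's floor, 80 mm from the turning axis, z 26; its x axis points outward from the axis. Four dividers at 65, 141.7, 218.3 and 295 degrees counter-clockwise from this x axis make one wide compartment (130 degrees) and three narrow ones (77 degrees).
- post0 (a point): Centre of the top of an upright steel turning post, 14 mm in diameter, on the divider at 65 degrees, 105 mm from the turning axis; it rises from z 66 to z 88. The posts pass under the chute.
- post1 (a point): The same on the divider at 141.7 degrees.
- post2 (a point): The same on the divider at 218.3 degrees.
- post3 (a point): The same on the divider at 295 degrees.
- flap (a joint): Spring flap in the port, rad: 0 hangs shut, up to 1.5 as it swings inwards (towards station -y) about the top edge of the opening; a steel plate 58 wide, 37 high, 3 thick. Very light spring, about 0.1 N at its lower edge.
- rack: Fixed low rack 120 x 170 mm, origin in the middle of its underside. Three slots along its x at y -60, 0 and 60, each 23 wide, floor 6 above the table, walls 4 thick up to z 18, open at the ends. Each holds one carrier standing on edge; which slot holds which varies.
- carrier_mid (a point): Centre of the longest carrier: grooved aluminium bar 80 long (its x), 20 thick (its y), 52 high (its z) as it stands on edge in the rack, about 0.22 kg. It passes the port only lying flat (20 high, 52 wide), end first.
- short_a_mid (a point): Centre of a short carrier, 56 long (x), 20 thick (y), 52 high (z); stays in the rack.
- short_b_mid (a point): Centre of the other short carrier, 56 long (x), 20 thick (y), 40 high (z); stays in the rack.
- jar: Glass jar 52 mm in diameter, 65 high, origin in the middle of its underside; to be left alone.
- tipbox: White plastic box 60 x 100 x 30 mm, origin in the middle of its underside; to be left alone.
There are look-alikes about, which are no part of the job. Leave any brown or orange look-alike of the part that bears carrier_mid alone.

How it is judged (in metres and radians):
On the way, in this order (a step that is already met when the one before it is completed fails the run):
1. the wide compartment is centred under the chute (within 20 mm) and the carousel stands still (horizontal distance between wide_pocket and chute_out below 0.02 m and velocity of joint rotor between -0.1 and 0.1 rad/s), for 0.2 s.
2. the carrier, lying flat, pushes the flap open with the compartment still in place (value of joint flap above 0.4 rad and horizontal distance between carrier_mid and port below 0.06 m and height (world z) of carrier_mid above 0.12 m and horizontal distance between wide_pocket and chute_out below 0.02 m and (angle between carrier_mid's own y axis and vertical below 0.6 rad or angle between carrier_mid's own y axis and vertical above 2.54 rad)), for 0.05 s.
At the end, for the whole second after the job is handed in: the long carrier lies at rest in the wide compartment (its centre inside the compartment and below 75 mm), the flap is shut (under 0.1 rad), and the wide compartment is still under the chute (within 25 mm) (x of carrier_mid in the frame of wide_pocket between -0.06 and 0.055 m and y of carrier_mid in the frame of wide_pocket between -0.08 and 0.08 m and height (world z) of carrier_mid below 0.075 m and linear speed of carrier below 0.03 m/s and value of joint flap below 0.1 rad and horizontal distance between wide_pocket and chute_out below 0.025 m); the robot touches nothing.
It fails at once if a short carrier was moved by more than 20 mm (distance of any of short_a_mid, short_b_mid from where it was at the start of the episode above 0.02 m).
It fails at once if the jar or the white box was moved by more than 20 mm (distance of any of jar, tipbox from where it was at the start of the episode above 0.02 m).
It also fails if it takes over 72 s, if anything falls off the work surface, if the arm or the gripper's body presses on something with over 40 N, if the wrist force passes 120 N, or if a joint passes its speed limit or range.

### The arm

A 6-joint arm with a two-finger parallel gripper is mounted at the origin on the work surface. World frame = base frame: x ahead of the robot, y to its left, z up, the work surface at z = 0. Lengths are in mm, angles in rad, forces in N, time in s.
With the tool pointing down it reaches from about 350 to 775 mm from the base axis. Payload 7.3 kg.
Tool frame: the origin (TCP) lies midway between the tips of the shut fingers; the grasp point (between the pads) lies 19 mm behind it; z points along the fingers, y is the line along which they close (so a half turn about z gives the same grasp; the last joint's range is limited). The gripper opens to 92 mm and grips with 3 to 60 N. Pads are 19 mm wide; open, the fingers measure 130 mm over their backs; the gripper's body (75 mm by 190 mm) begins 47 mm behind the grasp point.
Start: joints at [-1.362, 0.342, 1.524, -0, 1.275, -0.146], TCP at [182.41, -492.313, 226.741] pointing down, gripper open.
Joint ranges: [-2.53, 2.53], [-0.77, 2.02], [0.04, 2.7], [-1, 4.14], [0.28, 2.66], [-3.11, 3.11]. Speed limits (rad/s): [2.57, 2.57, 3.14, 3.14, 3.14, 3.14].

### API

Orientations are given as [roll, pitch, yaw] about the fixed x, y, z axes, in that order (R = Rz(yaw) Ry(pitch) Rx(roll)).
In Python, from plant import get_obs, capture, camera_model, close_job, search_frame, regions_of, pinpoint gives the robot as it stands. The module is installed in compiled form; this text tells all that it offers.
- The arm moves only by the shell command python3 -m pendant 'ROWS'. ROWS is JSON, one flat list of numbers, 7 for each row, row after row: the shift along the tool's x, y, z in units of 30 mm (1.0 is 30 mm), then the turn, a rotation vector about the tool's x, y, z in units of 4 degrees (1.0 is 4 degrees), then the closure, from -1 (fully open) to 1 (shut), so that 0 is half open. In form: [dx, dy, dz, wx, wy, wz, gripper, dx, dy, dz, wx, wy, wz, gripper, ...]. A call has 1 to 12 rows; each row shifts and turns the commanded pose from where the row before left it, along the tool's axes as they then stand; what a row does not reach is not made up. A row lasts 1/10 s, in which the tool goes at most 50 mm and 8.59 degrees, less where a joint would pass 70% of its speed; a pose out of reach is approached as far as the arm can. A call with a number of a shift or a turn outside -1 to 1 is refused whole. A call with a gripper value outside its range is refused whole. The fingers move at their own pace and stop on an object; the grip force is fixed at half the most. Time passes only in rows, so rows that do not move let the fingers close. It gives the time, the measured TCP pose, the force, the opening and the grip force at its end, in the units of the state.
- get_obs(): the state, without advancing time (a new reading comes with each control period).
- capture(name): name is "scene" or "top" or "wrist"; returns the picture (480x640x3 uint8, red, green, blue); there is no depth.
- camera_model(name): a dict with "fov_y" (degrees; the focal length in pixels is half the picture's height over the tangent of half this angle, whatever the lens; pixels are square), "cx", "cy" (the principal point, pixels), "pose" (4x4, takes a point from camera to world coordinates). Camera axes: x right, y up, looking along -z (the intrinsics and any distortion apply to the point x, -y, -z); pixel columns grow to the right and rows downward; lengths in mm; the calibration is good to about 2 mm. A picture is of the moment at which its call begins: read the wrist's pose just before it. camera_model takes no time and is no camera call; for the wrist camera it gives the pose at the moment of the call.
- close_job(): hands the job in; it is judged then, once.
Trained networks look in the newest picture that a camera, given by its name, has taken for a name from the list of things; names that differ only in an ending like _2 or _b are one class to them, and where a whole thing is asked for, a point or a joint stands for the part that bears it (a point fixed in the world has none). Each returns a list of dicts, best first, with "score" (0 to 1); they miss things now and then, are a little off and sometimes report something else, mostly with a low value. They report only what shows in the picture. A call takes as long as a camera call. They do not tell look-alikes from the thing itself.
- search_frame(camera, thing): "location" ([column, row] in pixels, amid what is visible of it).
- regions_of(camera, thing): "pixels" (480x640 bool, what is visible of it) and "location" ([column, row] in pixels, amid what is visible of it).
- pinpoint(camera, thing): "location" ([column, row] in pixels: a listed point, or the origin of a listed thing).
The state is a dict: "time": time; "joint_positions": joint angles; "dq": joint speeds; "tau": joint torques, N m; "tool_pos": TCP position; "tcp_rot": TCP orientation; "contact_force": force on the tool from outside, world axes, zero at the start; "moment": the same for the moment, N m; "grip_width": finger opening in mm; "finger_force": force on a finger pad.
Only numpy, scipy, OpenCV 4.12 (cv2) and the standard library are available. Lean on these libraries where they do the work, as an engineer would, in place of code of your own. Each camera call takes 0.05 s, during which the arm holds its last target. There are 200 camera calls.

## Working session

There is one attempt and no reset: what is moved stays moved. The work goes in short steps, Python scripts to look and compute and a shell command to move; the robot and the scene stay as the last step left them, time stands still between calls to the robot, and variables do not carry over. Pictures are saved under pics/ and viewed, at most 10 in all, crops included, and the job is handed in when it is done.

```bash
mkdir -p pics; cat > h.py <<'E'
import numpy as np, cv2
from plant import *
from scipy.spatial.transform import Rotation as R
def snap(n,f=None):
    m=camera_model(n); im=capture(n)
    if f: cv2.imwrite('pics/'+f+'.png',im[:,:,::-1])
    return m,im
def ray(m,px):
    f=240/np.tan(np.radians(m['fov_y'])/2); P=np.array(m['pose'])
    d=P[:3,:3]@np.array([(px[0]-m['cx'])/f,-(px[1]-m['cy'])/f,-1]); return P[:3,3],d
def atz(m,px,z):
    o,d=ray(m,px); return o+d*(z-o[2])/d[2]
def proj(m,p):
    f=240/np.tan(np.radians(m['fov_y'])/2); P=np.array(m['pose']); c=P[:3,:3].T@(np.array(p)-P[:3,3])
    return np.array([m['cx']+f*c[0]/-c[2], m['cy']-f*c[1]/-c[2]])
E
python3 - <<'E'
from h import *
np.set_printoptions(precision=1,suppress=True)
Z=dict(hub=72,sill=158,port=158,chute_out=90,wide_pocket=26,post0=88,carrier_mid=32,short_a_mid=32,jar=0,tipbox=0,rack=0)
for n in ['top','scene']:
    m,im=snap(n,n+'0'); print(n,{k:(v if k!='pose' else np.array(v)[:3,3]) for k,v in m.items()})
    for t in Z:
        for r in pinpoint(n,t)[:5]:
            print(t,np.array(r['location']),round(r['score'],2),atz(m,r['location'],Z[t]))
o=get_obs();print(o['time'],o['tool_pos'],o['tcp_rot'])
E
```

```text
top {'fov_y': 52.56489207277639, 'cx': 317.7192503546705, 'cy': 236.66812694092124, 'pose': array([ 459.4,   30.7, 1248. ])}
hub [411.2 219.6] 0.73 [ 596.4 -197.8   72. ]
sill [318.8 228.7] 0.59 [567.4  27.6 158. ]
port [349.  225.9] 0.77 [573.2 -40.5 158. ]
port [432.8 208.9] 0.68 [ 610.3 -230.5  158. ]
port [403.3 180.9] 0.32 [ 675.  -165.3  158. ]
chute_out [379.2 223.7] 0.86 [ 585.  -117.4   90. ]
wide_pocket [433.3 206.4] 0.58 [ 635.  -263.6   26. ]
wide_pocket [236.7 258.5] 0.52 [507.  234.3  26. ]
post0 [451.1 240.1] 0.97 [ 544.4 -289.    88. ]
post0 [404.6 259.5] 0.83 [ 498.9 -176.6   88. ]
post0 [367.7 225.5] 0.82 [581.1 -90.   88. ]
post0 [233. 258.] 0.61 [505.8 232.8  88. ]
post0 [405.4 178.3] 0.56 [ 695.1 -183.1   88. ]
carrier_mid [212.6 262.7] 0.87 [496.7 293.5  32. ]
carrier_mid [220.6 321.3] 0.79 [351.6 272.3  32. ]
carrier_mid [189.1 191.5] 0.66 [677.2 354.7  32. ]
carrier_mid [158.3 318.7] 0.6 [359.3 426.6  32. ]
short_a_mid [239.4 261.8] 0.78 [498.4 226.5  32. ]
short_a_mid [214.  256.9] 0.49 [511.2 290.1  32. ]
jar [289.7 307.9] 0.87 [381.1 103.    0. ]
jar [406.2
[... 507 characters left out ...]
0.89 [ 583.3 -123.5   90. ]
wide_pocket [203.3 236.5] 0.63 [ 645.6 -255.8   26. ]
post0 [265.7 238.4] 0.9 [588.4 -92.7  88. ]
post0 [203.7 241.9] 0.85 [ 689.5 -180.9   88. ]
post0 [228.7 190.3] 0.76 [ 537.6 -283.3   88. ]
carrier_mid [398.6 404.5] 0.86 [674.8 353.9  32. ]
carrier_mid [465.5 286.3] 0.69 [352.5 281.   32. ]
carrier_mid [523.2 325.6] 0.67 [361.2 424.8  32. ]
carrier_mid [428.9 329.1] 0.62 [500.8 292.8  32. ]
carrier_mid [425.3 339.7] 0.5 [526.9 303.2  32. ]
short_a_mid [407.5 313.8] 0.95 [499.6 237.8  32. ]
jar [392.7 261.5] 0.78 [377.  103.3   0. ]
tipbox [318.2 378.7] 0.74 [722.  199.1   0. ]
rack [425.4 339.8] 0.94 [505.  292.4   0. ]
1.2 [ 182.4 -492.3  226.7] [3.1 0.  0.4]
```

```bash
python3 - <<'E'
import cv2
a=cv2.imread('pics/top0.png')[130:370,130:490]; cv2.imwrite('pics/topc.png',cv2.resize(a,None,fx=2.2,fy=2.2,interpolation=cv2.INTER_CUBIC))
E
```

```text
(no output)
```

View pics/topc.png

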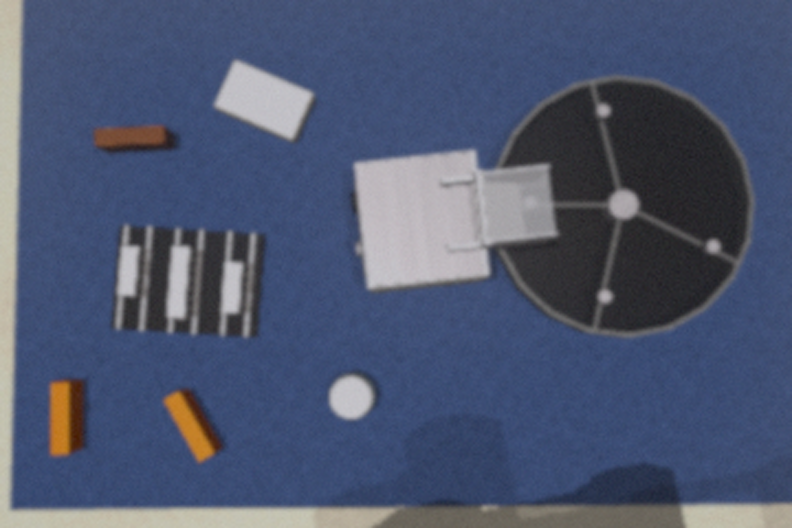

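View pics/scene0.png

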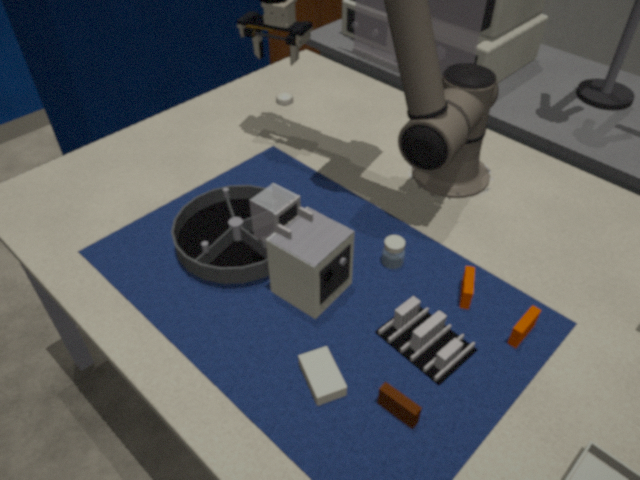

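The top view shows the three grey carriers in the rack. The middle slot, about (211,258) full-frame, holds the longest. The orange pair and the brown one are look-alikes. The posts are at about (404,180), (371,222), (405,264) and (454,242), so the wide compartment lies between the posts at 240° and 9°. It needs about +152°, and post3 at (454,242) can be dragged round the far side, clear of the chute.

```bash
cat >> h.py <<'E'
def down(yaw,tilt=0):  # tilt about tool x
    return R.from_euler('xyz',[np.pi,0,yaw])*R.from_rotvec([tilt,0,0])
def plan(p,Rt,N=None,p0=None,R0=None):
    o=get_obs(); p0=np.array(o['tool_pos'] if p0 is None else p0); R0=R.from_euler('xyz',o['tcp_rot']) if R0 is None else R0
    rv=(R0.inv()*Rt).as_rotvec(); d=R0.inv().apply(np.array(p)-p0)
    for n in ([N] if N else range(1,80)):
        r=R.from_rotvec(rv/n); S=np.zeros((3,3)); A=R.identity()
        for k in range(n): S+=A.as_matrix(); A=A*r
        t=np.linalg.solve(S,d)/30; w=np.degrees(rv/n)/4
        if N or max(abs(t).max(),abs(w).max())<.95: break
    print(n,'rows of',np.round(np.r_[t,w],3).tolist())
E
python3 - <<'E'
from h import *
o=get_obs();print(o['tcp_rot'],o['grip_width'])
plan([541,-286,200],down(np.radians(85)))
def tri(a,b,ma,mb):
    o1,d1=ray(ma,a);o2,d2=ray(mb,b)
    s=np.linalg.lstsq(np.c_[d1,-d2],o2-o1,rcond=None)[0]
    return (o1+s[0]*d1+o2+s[1]*d2)/2,np.linalg.norm(o1+s[0]*d1-o2-s[1]*d2)
mt,ms=camera_model('top'),camera_model('scene')
for n,a,b in [('hub',(411.2,219.6),(236.3,221.6)),('sill',(318.8,228.7),(310.2,236.7)),('postC',(454,242),(228.7,190.3)),('postC net',(451.1,240.1),(228.7,190.3)),('rack',(216.1,259.4),(425.4,339.8))]: print(n,tri(a,b,mt,ms))
# reproject into top
for p in [(592,-197.5,72),(541,-286,88),(568,27.5,158)]: print(proj(mt,p),proj(ms,p))
E
```

```text
[3.14145371e+00 2.12123777e-05 3.54777642e-01] 91.58170911664219
18 rows of [0.755, 0.289, 0.05, 0.0, 0.0, -0.898]
hub (array([ 593.25082334, -194.10643485,   78.37618103]), np.float64(6.666324738166935))
sill (array([567.90762054,  27.19969259, 157.2648671 ]), np.float64(1.1583595068871324))
postC (array([ 536.57542812, -293.47378583,   82.94566502]), np.float64(9.947577288210438))
postC net (array([ 541.20685116, -285.28790919,   89.88468617]), np.float64(8.498067392834646))
rack (array([5.05684519e+02, 2.91971337e+02, 2.66338130e-01]), np.float64(1.349952677060466))
[411.12522221 221.38785758] [234.62718595 222.51910005]
[449.89634246 241.50911502] [226.90086075 190.4402216 ]
[318.85538591 228.45323054] [310.55380178 236.54742042]
```

```bash
python3 -m pendant '[0.75,0.29,0.05,0,0,-0.9,-1, 0.75,0.29,0.05,0,0,-0.9,-1, 0.75,0.29,0.05,0,0,-0.9,-1, 0.75,0.29,0.05,0,0,-0.9,-1, 0.75,0.29,0.05,0,0,-0.9,-1, 0.75,0.29,0.05,0,0,-0.9,-1, 0.75,0.29,0.05,0,0,-0.9,-1, 0.75,0.29,0.05,0,0,-0.9,-1, 0.75,0.29,0.05,0,0,-0.9,-1]' && python3 -m pendant '[0.75,0.29,0.05,0,0,-0.9,-0.5, 0.75,0.29,0.05,0,0,-0.9,-0.5, 0.75,0.29,0.05,0,0,-0.9,-0.3, 0.75,0.29,0.05,0,0,-0.9,-0.3, 0.75,0.29,0.05,0,0,-0.9,0, 0.75,0.29,0.05,0,0,-0.9,0, 0.75,0.29,0.05,0,0,-0.9,0, 0.75,0.29,0.05,0,0,-0.9,0, 0.75,0.29,0.05,0,0,-0.9,0, 0,0,0,0,0,0,0]'
python3 - <<'E'
from h import *
np.set_printoptions(precision=1,suppress=True)
m,im=snap('wrist','w1'); print(m['fov_y'],np.array(m['pose']))
for t,z in [('post3',88),('hub',72)]:
    for r in pinpoint('wrist',t)[:5]: print(t,np.array(r['location']),round(r['score'],2),atz(m,r['location'],z))
print(get_obs()['tool_pos'],get_obs()['tcp_rot'])
E
```

```text
time: 2.1
tool_pos: [391.6, -441.6, 213.1]
tcp_rot: [3.142, 0.0, 0.923]
contact_force: [0.1, -0.5, 0.5]
grip_width: 91.8
finger_force: 0.0
time: 3.1
tool_pos: [540.7, -285.3, 199.4]
tcp_rot: [-3.141, -0.001, 1.49]
contact_force: [-0.9, -1.0, -0.4]
grip_width: 45.9
finger_force: 0.0
60.86621878619704 [[   1.     0.1    0.   547.3]
 [  -0.1    1.     0.3 -206.4]
 [   0.    -0.3    1.   356.9]
 [   0.     0.     0.     1. ]]
post3 [215.2  81.6] 0.93 [ 488.1 -176.    88. ]
post3 [550.3  58. ] 0.64 [ 691.4 -179.1   88. ]
post3 [314.7 259.6] 0.62 [ 539.5 -295.3   88. ]
hub [375.2 112.7] 0.61 [ 587.3 -201.7   72. ]
[ 539.3 -288.3  199.7] [-3.1  0.   1.5]
```

View pics/w1.png

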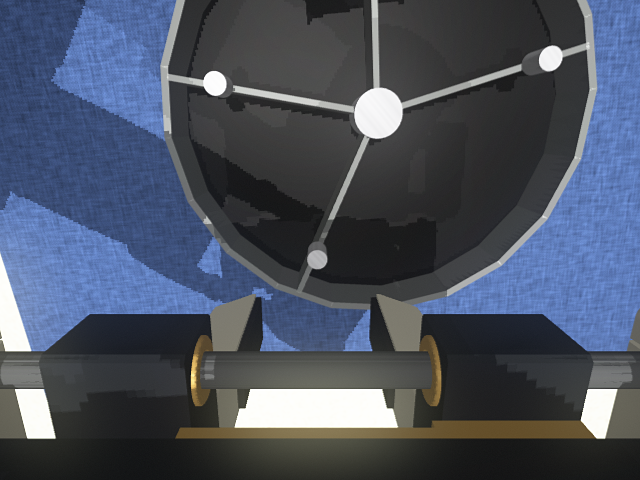

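The wrist view shows post3 at (317,258), the hub at (377,112), and the other two posts at (215,83) and (550,58). Radii from the hub come out at 102–107 mm against 105 specified, so the fit is good. Next I'll descend astride post3.

```bash
python3 - <<'E'
from h import *
plan([539.5,-295,71],down(np.radians(85)),6)
c=np.array([589,-202.]);P=lambda a:np.r_[c+105*np.array([np.cos(np.radians(a)),np.sin(np.radians(a))]),71]
print('screw');plan(P(322),down(np.radians(165)),20,P(242),down(np.radians(85)))
Rr=down(np.radians(165))
for a in range(322,392,6): print(a,np.round(Rr.inv().apply(P(a+6)-P(a))/30,2))
E
```

```text
6 rows of [-0.037, 0.004, 0.715, -0.001, 0.001, 0.003]
screw
20 rows of [-0.088, 0.228, 0.0, -0.0, 0.0, -1.0]
322 [-0.13  0.34  0.  ]
328 [-0.09  0.36  0.  ]
334 [-0.05  0.36  0.  ]
340 [-0.01  0.37  0.  ]
346 [0.03 0.37 0.  ]
352 [0.06 0.36 0.  ]
358 [0.1  0.35 0.  ]
364 [0.14 0.34 0.  ]
370 [0.17 0.32 0.  ]
376 [0.2 0.3 0. ]
382 [0.24 0.28 0.  ]
388 [0.26 0.25 0.  ]
```

```bash
python3 -m pendant '[-0.04,0,0.7,0,0,0,0, -0.04,0,0.7,0,0,0,0, -0.04,0,0.72,0,0,0,0, -0.04,0,0.72,0,0,0,0, -0.04,0,0.72,0,0,0,0, -0.04,0,0.72,0,0,0,0, 0,0,0,0,0,0,0.5, 0,0,0,0,0,0,0.5, 0,0,0,0,0,0,0.5]' && python3 -m pendant '[-0.09,0.23,0,0,0,-1,0.5, -0.09,0.23,0,0,0,-1,0.5, -0.09,0.23,0,0,0,-1,0.5, -0.09,0.23,0,0,0,-1,0.5, -0.09,0.23,0,0,0,-1,0.5, -0.09,0.23,0,0,0,-1,0.5]'
python3 - <<'E'
from h import *
m,im=snap('wrist','w2')
E
```

```text
time: 4.15
tool_pos: [539.4, -296.0, 72.8]
tcp_rot: [3.14, 0.001, 1.485]
contact_force: [0.3, 0.2, 0.2]
grip_width: 26.7
finger_force: 0.0
time: 4.75
tool_pos: [581.7, -307.9, 72.9]
tcp_rot: [3.141, 0.001, 1.907]
contact_force: [-1.4, 0.2, 0.3]
grip_width: 23.1
finger_force: 0.7
```

View pics/w2.png

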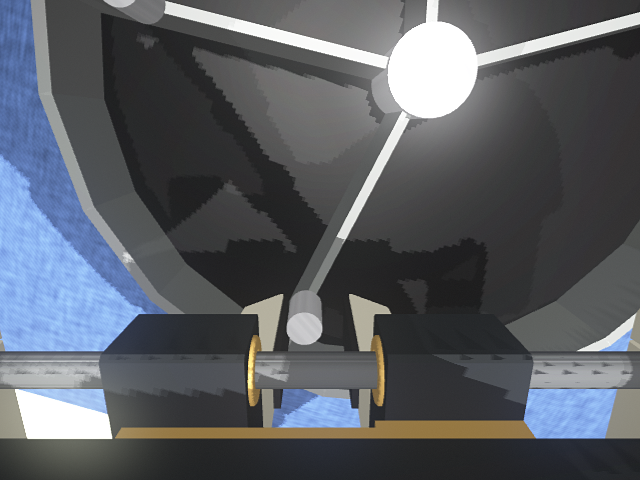

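The post at (305,325) is caged between the fingers, with the left finger pushing. I'll continue the orbit.

```bash
python3 -m pendant '[-0.09,0.23,0,0,0,-1,0.5, -0.09,0.23,0,0,0,-1,0.5, -0.09,0.23,0,0,0,-1,0.5, -0.09,0.23,0,0,0,-1,0.5, -0.09,0.23,0,0,0,-1,0.5, -0.09,0.23,0,0,0,-1,0.5, -0.09,0.23,0,0,0,-1,0.5]' && python3 -m pendant '[-0.09,0.23,0,0,0,-1,0.5, -0.09,0.23,0,0,0,-1,0.5, -0.09,0.23,0,0,0,-1,0.5, -0.09,0.23,0,0,0,-1,0.5, -0.09,0.23,0,0,0,-1,0.5, -0.09,0.23,0,0,0,-1,0.5, -0.09,0.23,0,0,0,-1,0.5]' && python3 -m pendant '[-0.13,0.34,0,0,0,0,0.5, -0.09,0.36,0,0,0,0,0.5, -0.05,0.36,0,0,0,0,0.5, -0.01,0.37,0,0,0,0,0.5, 0.03,0.37,0,0,0,0,0.5, 0.06,0.36,0,0,0,0,0.5]'
python3 - <<'E'
from h import *
o=get_obs();p=np.array(o['tool_pos'][:2])-[589,-202];print(np.hypot(*p),np.degrees(np.arctan2(p[1],p[0])))
snap('top','t2');m=camera_model('top')
for r in pinpoint('top','post0')[:5]: q=atz(m,r['location'],88);print(r['score'],q,np.degrees(np.arctan2(q[1]+202,q[0]-589)))
E
```

```text
time: 5.5
tool_pos: [632.1, -299.1, 72.6]
tcp_rot: [-3.141, 0.001, 2.394]
contact_force: [-1.5, -0.4, 0.7]
grip_width: 23.1
finger_force: 0.6
time: 6.2
tool_pos: [672.7, -267.7, 72.6]
tcp_rot: [-3.141, 0.001, 2.883]
contact_force: [-0.4, -0.4, 0.3]
grip_width: 22.6
finger_force: 0.7
time: 6.8
tool_pos: [694.8, -204.8, 71.2]
tcp_rot: [3.142, -0.0, 2.882]
contact_force: [-0.7, -1.7, 0.4]
grip_width: 23.0
finger_force: 0.8
105.79854037802602 -1.5100619540964457
0.96 [ 691.06352272 -202.80647438   88.        ] -0.45272409911306866
0.74 [ 527.04095255 -121.0961924    88.        ] 127.44619207922888
0.72 [ 484.96423016 -244.96138723   88.        ] -157.56190865535712
0.67 [ 606.93362147 -302.21366988   88.        ] -79.85409604074322
```

```bash
python3 -m pendant '[0.1,0.35,0,0,0,0,0.5, 0.14,0.34,0,0,0,0,0.5, 0.17,0.32,0,0,0,0,0.5, 0.2,0.3,0,0,0,0,0.5, 0.24,0.28,0,0,0,0,0.5, 0,0,0,0,0,0,0.5, 0,0,0,0,0,0,0.5]'
python3 - <<'E'
from h import *
o=get_obs();p=np.array(o['tool_pos'][:2])-[589,-202];print(np.hypot(*p),np.degrees(np.arctan2(p[1],p[0])))
m,_=snap('top','t3')
for r in pinpoint('top','post0')[:5]: q=atz(m,r['location'],88);print(r['score'],q,np.degrees(np.arctan2(q[1]+202,q[0]-589)))
for n in ['top','scene']:
  m,_=snap(n,n+'3')
  for t,z in [('wide_pocket',26),('hub',72)]:
    for r in pinpoint(n,t)[:3]: print(n,t,r['score'],atz(m,r['location'],z))
E
```

```text
time: 7.6
tool_pos: [682.1, -152.9, 71.4]
tcp_rot: [3.141, -0.0, 2.883]
contact_force: [0.6, -0.4, -0.1]
grip_width: 22.8
finger_force: 0.0
105.24889170390298 27.836480129164624
0.87 [ 673.8581918  -152.62408106   88.        ] 30.193580171184223
0.8 [ 661.36460427 -275.45314022   88.        ] -45.427707598463016
0.62 [ 530.04410019 -279.93393934   88.        ] -127.10697920631846
scene wide_pocket 0.76 [ 583.83616499 -118.27019854   26.        ]
scene hub 0.93 [ 587.77413538 -200.22713783   72.        ]
scene hub 0.39 [551.69908808 367.67021159  72.        ]
```

```bash
python3 - <<'E'
from h import *
o=get_obs();p=np.array(o['tool_pos'])+[0,0,199.5]
plan([505,292,225],down(np.pi),None,p,R.from_euler('xyz',o['tcp_rot']))
E
python3 -m pendant '[0,0,-0.95,0,0,0,0.4, 0,0,-0.95,0,0,0,0, 0,0,-0.95,0,0,0,0, 0,0,-0.95,0,0,0,0, 0,0,-0.95,0,0,0,0, 0,0,-0.95,0,0,0,0, 0,0,-0.95,0,0,0,0]'
```

```text
15 rows of [0.528, 0.929, 0.102, -0.0, -0.0, -0.248]
time: 8.7
tool_pos: [682.1, -153.5, 272.1]
tcp_rot: [-3.142, 0.0, 2.882]
contact_force: [0.9, 0.1, -0.8]
grip_width: 45.9
finger_force: 0.0
```

```bash
python3 -m pendant '[0.53,0.93,0.1,0,0,-0.25,0, 0.53,0.93,0.1,0,0,-0.25,0, 0.53,0.93,0.1,0,0,-0.25,0, 0.53,0.93,0.1,0,0,-0.25,0, 0.53,0.93,0.1,0,0,-0.25,0, 0.53,0.93,0.1,0,0,-0.25,0, 0.53,0.93,0.1,0,0,-0.25,0, 0.53,0.93,0.1,0,0,-0.25,0]' && python3 -m pendant '[0.53,0.93,0.1,0,0,-0.25,0, 0.53,0.93,0.1,0,0,-0.25,0, 0.53,0.93,0.1,0,0,-0.25,0, 0.53,0.93,0.1,0,0,-0.25,0, 0.53,0.93,0.1,0,0,-0.25,0, 0.53,0.93,0.1,0,0,-0.25,0, 0.53,0.93,0.1,0,0,-0.25,0, 0,0,0,0,0,0,0, 0,0,0,0,0,0,0]'
python3 - <<'E'
from h import *
m,im=snap('wrist','w4')
for t in ['carrier_mid','short_a_mid','rack']:
    for r in regions_of('wrist',t)[:4]:
        q=cv2.minAreaRect(np.argwhere(r['pixels'])[:,::-1].astype(np.float32)) if r['pixels'].any() else None
        print(t,np.round(r['location']),round(r['score'],2),r['pixels'].sum(),q, np.round(atz(m,r['location'],58)))
    for r in pinpoint('wrist',t)[:4]: print('  pin',np.round(r['location']),round(r['score'],2),np.round(atz(m,r['location'],0 if t=='rack' else 32),1))
# ortho-rectified view at z=58, 1.5mm/px ... columns=-y, rows=-x
g=np.array([[proj(m,(620-j*.4*1.0,380-i*.4,58)) for i in range(500)] for j in range(600)],np.float32)
cv2.imwrite('pics/rect4.png',cv2.remap(im[:,:,::-1],g[...,0],g[...,1],cv2.INTER_LINEAR))
E
```

```text
time: 9.5
tool_pos: [601.1, 91.4, 246.8]
tcp_rot: [3.142, 0.0, 3.022]
contact_force: [-0.1, -0.1, -0.9]
grip_width: 46.1
finger_force: 0.0
time: 10.4
tool_pos: [503.7, 292.9, 225.8]
tcp_rot: [-3.141, 0.0, -3.138]
contact_force: [0.2, 0.1, -0.3]
grip_width: 45.7
finger_force: 0.0
carrier_mid [357. 396.] 0.96 861 ((359.0, 397.0), (18.0, 50.0), 90.0) [668. 333.  58.]
carrier_mid [311.  34.] 0.89 2548 ((307.6781921386719, 32.27162551879883), (89.5882339477539, 32.70588302612305), 61.927513122558594) [364. 290.  58.]
carrier_mid [318. 222.] 0.87 2530 ((315.89300537109375, 223.15350341796875), (26.211278915405273, 102.3128890991211), 4.635463237762451) [501. 295.  58.]
carrier_mid [482.  44.] 0.77 4384 ((483.6065979003906, 46.00761413574219), (49.80168533325195, 95.54228210449219), 4.085616588592529) [369. 413.  58.]
  pin [482.  36.] 0.85 [359.3 421.6  32. ]
  pin [318. 222.] 0.67 [507.5 295.4  32. ]
  pin [302.  17.] 0.62 [346.9 282.6  32. ]
  pin [371. 380.] 0.55 [668.7 349.5  32. ]
short_a_mid [245. 212.] 0.78 2276 ((246.54397583007812, 216.4490509033203), (32.09867858886719, 75.07505798339844), 0.9877604246139526) [493. 236.  58.]
short_a_mid [258. 407.] 0.19 1530 ((260.0, 408.0), (49.99999237060547, 37.99999237060547), -0.0) [681. 240.  58.]
  pin [250. 212.] 0.88 [499.3 235.6  32. ]
rack [332. 204.] 0.92 15596 ((314.19873046875, 217.01589965820312), (186.52407836914062, 128.38980102539062), 4.573920726776123) [487. 306.  58.]
rack [68. 60.] 0.66 6405 ((68.13692474365234, 60.73651123046875), (112.21208190917969, 67.572021484375), 14.931416511535645) [381. 113.  58.]
rack [ 44. 280.] 0.34 14251 ((56.69940948486328, 311.4276428222656), (213.44712829589844, 118.47122192382812), 84.0938491821289) [553.  63.  58.]
  pin [315. 220.] 0.6 [512.7 292.7   0. ]
```

View pics/rect4.png

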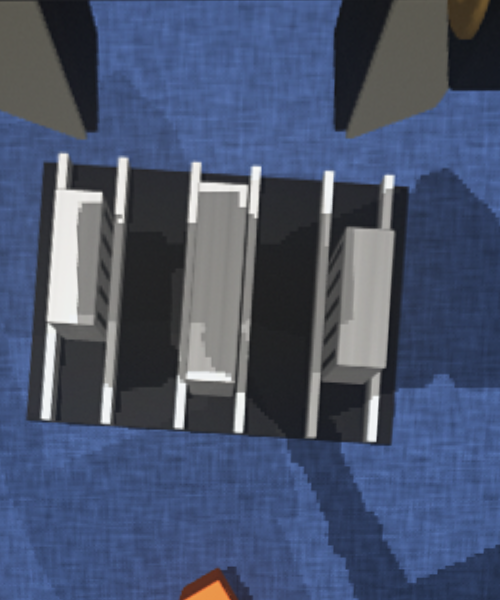

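The rectified view (0.4 mm/px at z 58) shows the middle-slot bar running from (222,185) to (211,380), which is about 79 × 20 mm and aluminium. It is clearly the longest. The left and right bars are about 56 mm long, and the orange and brown ones outside the rack are look-alikes. Its centre is (507.2, 293.4) and its yaw is −3.2°.

```bash
python3 - <<'E'
from h import *
plan([507.2,293.4,120],down(np.radians(176.8)),5)
E
```

```text
5 rows of [-0.019, 0.011, 0.706, -0.0, 0.0, 0.163]
```

```bash
python3 -m pendant '[-0.02,0.01,0.7,0,0,0.16,0.26, -0.02,0.01,0.7,0,0,0.16,0.26, -0.02,0.01,0.7,0,0,0.16,0.26, -0.02,0.01,0.7,0,0,0.16,0.26, -0.02,0.01,0.7,0,0,0.16,0.26, 0,0,0,0,0,0,0.26]' && python3 -m pendant '[0,0,0.7,0,0,0,0.26, 0,0,0.7,0,0,0,0.26, 0,0,0.7,0,0,0,0.26, 0,0,0.7,0,0,0,0.26, 0,0,0.1,0,0,0,0.26, 0,0,0,0,0,0,1, 0,0,0,0,0,0,1, 0,0,0,0,0,0,1, 0,0,0,0,0,0,1]'
```

```text
time: 11.35
tool_pos: [505.5, 292.9, 118.0]
tcp_rot: [-3.139, -0.005, 3.087]
contact_force: [-0.0, -0.1, 0.6]
grip_width: 34.1
finger_force: 0.0
time: 12.25
tool_pos: [507.9, 294.2, 35.3]
tcp_rot: [3.141, 0.003, 3.088]
contact_force: [0.2, -1.9, 6.1]
grip_width: 19.5
finger_force: 30.0
```

```bash
cat >> h.py <<'E'
PHI=np.radians(5.1); SR=R.from_euler('z',PHI); S0=np.array([568,27.3,158])-SR.apply([0,228,158])
def st(p): return SR.apply(p)+S0      # station->world
def ist(p): return SR.inv().apply(np.array(p)-S0)
E
python3 - <<'E'
from h import *
print(S0)
Rt=down(np.pi/2+PHI,np.radians(30))
T=st([-26,245,159])-Rt.apply([0,10,29]); print(T,Rt.apply([0,0,1]))
o=get_obs(); p=np.array(o['tool_pos'])+[0,0,199.5]
plan(T+[0,0,45],Rt,None,p,R.from_euler('xyz',o['tcp_rot']))
E
python3 -m pendant '[0,0,-0.5,0,0,0,1, 0,0,-0.9,0,0,0,1, 0,0,-0.9,0,0,0,1, 0,0,-0.9,0,0,0,1, 0,0,-0.9,0,0,0,1, 0,0,-0.9,0,0,0,1, 0,0,-0.9,0,0,0,1, 0,0,-0.75,0,0,0,1, 0,0,0,0,0,0,1]'
```

```text
[ 588.26789969 -199.79736291    0.        ]
[546.40835604  42.4405665  189.11473671] [-0.49802053 -0.04444715 -0.8660254 ]
21 rows of [-0.339, -0.278, 0.049, 0.296, 0.256, 0.95]
time: 13.15
tool_pos: [508.1, 294.6, 236.7]
tcp_rot: [3.139, 0.006, 3.088]
contact_force: [0.2, -0.3, -1.0]
grip_width: 20.2
finger_force: 29.9
```

```bash
python3 -m pendant '[-0.34,-0.28,0.05,0.3,0.26,0.95,1, -0.34,-0.28,0.05,0.3,0.26,0.95,1, -0.34,-0.28,0.05,0.3,0.26,0.95,1, -0.34,-0.28,0.05,0.3,0.26,0.95,1, -0.34,-0.28,0.05,0.3,0.26,0.95,1, -0.34,-0.28,0.05,0.3,0.26,0.95,1, -0.34,-0.28,0.05,0.3,0.26,0.95,1, -0.34,-0.28,0.05,0.3,0.26,0.95,1, -0.34,-0.28,0.05,0.3,0.26,0.95,1, -0.34,-0.28,0.05,0.3,0.26,0.95,1, -0.34,-0.28,0.05,0.3,0.26,0.95,1]' && python3 -m pendant '[-0.34,-0.28,0.05,0.3,0.26,0.95,1, -0.34,-0.28,0.05,0.3,0.26,0.95,1, -0.34,-0.28,0.05,0.3,0.26,0.95,1, -0.34,-0.28,0.05,0.3,0.26,0.95,1, -0.34,-0.28,0.05,0.3,0.26,0.95,1, -0.34,-0.28,0.05,0.3,0.26,0.95,1, -0.34,-0.28,0.05,0.3,0.26,0.95,1, -0.34,-0.28,0.05,0.3,0.26,0.95,1, -0.34,-0.28,0.05,0.3,0.26,0.95,1, -0.34,-0.28,0.05,0.3,0.26,0.95,1, 0,0,0,0,0,0,1, 0,0,0,0,0,0,1]'
python3 - <<'E'
from h import *
snap('scene','s5'); snap('wrist','w5')
a=cv2.imread('pics/s5.png')[150:350,190:430];b=cv2.imread('pics/w5.png')
cv2.imwrite('pics/c5.png',np.hstack([cv2.resize(a,(480,400)),cv2.resize(b,(320,240)) if 0 else cv2.copyMakeBorder(cv2.resize(b,(320,240)),0,160,0,0,0)]))
Rt=down(np.pi/2+PHI,np.radians(30)); T=st([-26,245,159])-Rt.apply([0,10,29])
plan(T,Rt,4)
o=get_obs();print(o['tool_pos'],o['tcp_rot'],o['time'])
E
```

```text
time: 14.25
tool_pos: [572.6, 167.4, 219.1]
tcp_rot: [-2.857, -0.101, 2.336]
contact_force: [0.1, 0.1, -1.6]
grip_width: 19.6
finger_force: 29.9
time: 15.45
tool_pos: [544.8, 41.3, 231.8]
tcp_rot: [-2.606, -0.001, 1.66]
contact_force: [-0.3, 0.5, -1.5]
grip_width: 19.5
finger_force: 29.9
4 rows of [0.003, 0.194, 0.304, -0.04, 0.0, 0.003]
[544.88309362  41.89780803 232.34830968] [-2.60684205e+00 -3.85351961e-04  1.66066394e+00] 15.55
```

View pics/c5.png

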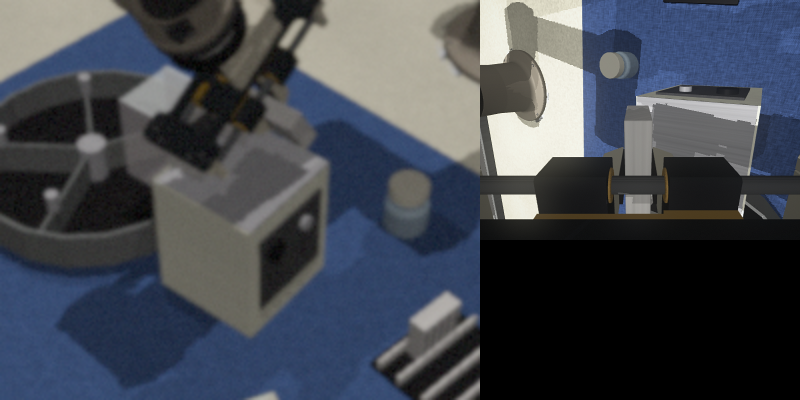

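The carrier is held tilted over the sill: in the left panel it is at about (290,130), and in the wrist panel it is between the pads at about (638,150). I'll lower it onto its edge.

```bash
python3 -m pendant '[0,0.19,0.3,0,0,0,1, 0,0.19,0.3,0,0,0,1, 0,0.19,0.3,0,0,0,1, 0,0.15,0.24,-0.1,0,0,1, 0,0,0,0,0,0,1]'
```

```text
time: 16.05
tool_pos: [545.4, 41.3, 190.9]
tcp_rot: [-2.611, -0.0, 1.659]
contact_force: [-0.2, 0.9, -1.4]
grip_width: 19.8
finger_force: 29.9
```

```bash
python3 -m pendant '[0,0.03,0.06,0,0,0,1, 0,0.01,0.02,0,0,0,1, 0,0,0,0,0,0,1]' && python3 -m pendant '[0,0,0,0,0,0,-0.3, 0,0,0,0,0,0,-0.3, 0,0,0,0,0,0,-0.3, 0,0,0,0,0,0,-0.3, 0,0,0,0,0,0,-0.3]'
python3 - <<'E'
from h import *
snap('scene','s6'); snap('wrist','w6')
a=cv2.imread('pics/s6.png')[170:330,240:400];b=cv2.imread('pics/w6.png')[150:400,100:600]
cv2.imwrite('pics/c6.png',np.hstack([cv2.resize(a,(300,300)),cv2.resize(b,(500,300))]))
print(ist(get_obs()['tool_pos']))
E
```

```text
time: 16.35
tool_pos: [546.0, 41.2, 190.1]
tcp_rot: [-2.614, 0.001, 1.659]
contact_force: [-0.3, 0.4, -2.0]
grip_width: 19.7
finger_force: 29.9
time: 16.85
tool_pos: [545.9, 41.2, 189.9]
tcp_rot: [-2.614, 0.0, 1.659]
contact_force: [0.0, 0.3, -0.9]
grip_width: 55.1
finger_force: 0.2
[-20.82092801 243.82694705 189.80862152]
```

View pics/c6.png

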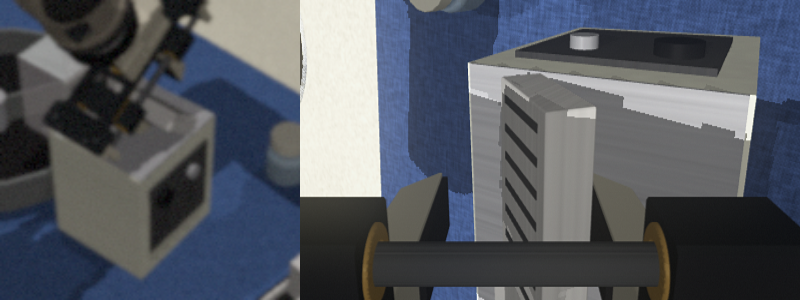

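The carrier in the right panel is at about (545,180), leaning on the +x finger, and the sill ahead is clear. I'll draw the finger out from under it along +x.

```bash
python3 -m pendant '[0,0.46,-0.27,0,0,0,-0.3, 0,0.46,-0.27,0,0,0,-0.3, 0,0.46,-0.27,0,0,0,-0.3, 0,0.46,-0.27,0,0,0,-0.3, 0,0.46,-0.27,0,0,0,-0.3, 0,0,0,0,0,0,-0.3]'
python3 - <<'E'
from h import *
snap('scene','s7'); snap('wrist','w7')
a=cv2.imread('pics/s7.png')[170:330,240:400];b=cv2.imread('pics/w7.png')[150:400,100:600]
cv2.imwrite('pics/c7.png',np.hstack([cv2.resize(a,(300,300)),cv2.resize(b,(500,300))]))
print(ist(get_obs()['tool_pos']))
E
```

```text
time: 17.55
tool_pos: [626.5, 48.3, 188.9]
tcp_rot: [-2.614, 0.0, 1.659]
contact_force: [0.1, 0.5, 0.4]
grip_width: 59.7
finger_force: 0.0
[ 58.89604164 243.74798475 189.52917087]
```

View pics/c7.png

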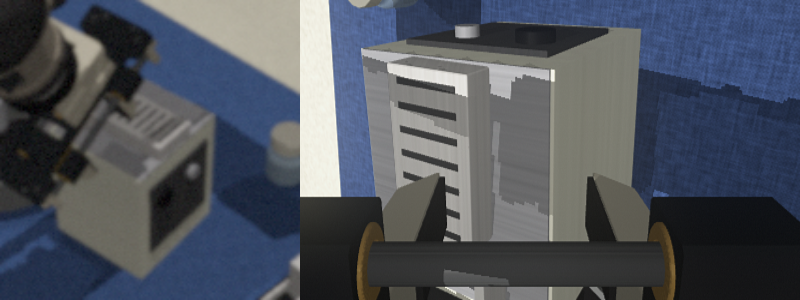

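The carrier now lies flat on the sill, grooves up, around (440,150) in the right panel. I'll back off, straighten the tool and look from above.

```bash
python3 - <<'E'
from h import *
o=get_obs();R0=R.from_euler('xyz',o['tcp_rot']);p=np.array(o['tool_pos'])+R0.apply([0,0,-54])
plan(st([0,245,265]),down(np.pi/2+PHI),None,p,R0)
E
python3 -m pendant '[0,0,-0.9,0,0,0,-0.3, 0,0,-0.9,0,0,0,-0.5]'
```

```text
8 rows of [0.005, -0.383, -0.01, -0.947, 0.0, -0.002]
time: 17.85
tool_pos: [651.6, 50.7, 237.7]
tcp_rot: [-2.611, 0.0, 1.659]
contact_force: [1.9, -0.7, 0.8]
grip_width: 64.1
finger_force: 0.0
```

```bash
python3 -m pendant '[0,-0.38,0,-0.95,0,0,-1, 0,-0.38,0,-0.95,0,0,-1, 0,-0.38,0,-0.95,0,0,-1, 0,-0.38,0,-0.95,0,0,-1, 0,-0.38,0,-0.95,0,0,-1, 0,-0.38,0,-0.95,0,0,-1, 0,-0.38,0,-0.95,0,0,-1, 0,-0.38,0,-0.95,0,0,-1, 0,0,0,0,0,0,-1, 0,0,0,0,0,0,-1]'
python3 - <<'E'
from h import *
m,im=snap('wrist','w8')
# station-aligned rectified view at z=178: cols = x -80..80, rows = y 330..100, .4mm
g=np.array([[proj(m,st([-80+i*.4,320-j*.4,178])) for i in range(400)] for j in range(550)],np.float32)
a=cv2.remap(im[:,:,::-1],g[...,0],g[...,1],cv2.INTER_LINEAR)
g=np.array([[proj(m,st([-80+i*.4,320-j*.4,158])) for i in range(400)] for j in range(550)],np.float32)
b=cv2.remap(im[:,:,::-1],g[...,0],g[...,1],cv2.INTER_LINEAR)
cv2.imwrite('pics/r8.png',np.hstack([a,b]))
print(ist(get_obs()['tool_pos']),get_obs()['tcp_rot'])
m=camera_model('scene');capture('scene')
for r in pinpoint('scene','carrier_mid')[:5]:print(r['score'],ist(atz(m,r['location'],168)))
E
```

```text
time: 18.85
tool_pos: [566.2, 43.0, 264.0]
tcp_rot: [3.138, 0.001, 1.658]
contact_force: [0.4, -1.0, 0.2]
grip_width: 91.6
finger_force: 0.0
[  0.30134536 243.78357894 263.57532985] [3.13837921e+00 5.78490677e-04 1.65845194e+00]
0.81 [  5.13928638 248.82362723 168.        ]
0.69 [-53.13031501 661.88445081 168.        ]
0.63 [-66.59088623 542.56418671 168.        ]
0.62 [214.03194983 574.17257581 168.        ]
0.29 [ 78.67388407 545.23826173 168.        ]
```

View pics/r8.png

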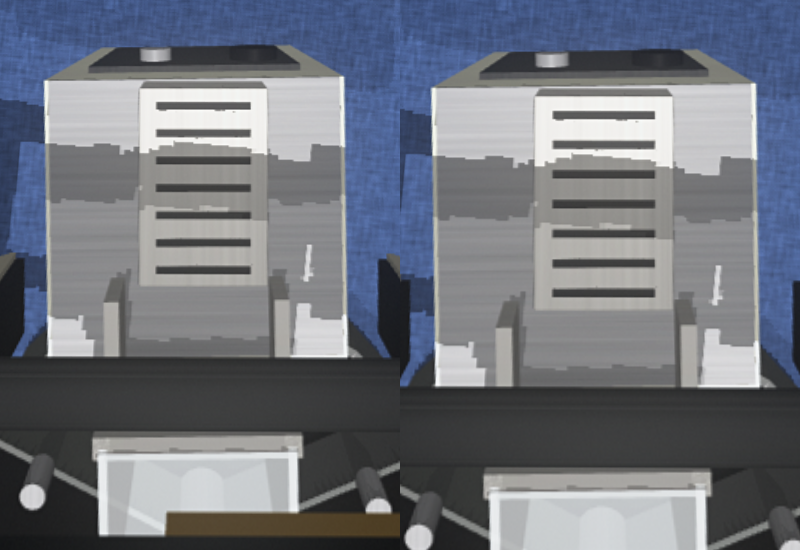

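The rectified view shows the flat carrier at cols 140–267, rows 90–285 in the left panel. That is x about +1.4 and square, while the guides are centred at about −1.3. I'll grip it near its rear across the width, which centres it, and feed it between the guides.

```bash
python3 -m pendant '[0.15,-0.01,0.84,0,0,0,-1, 0.15,-0.01,0.84,0,0,0,-1, 0.15,-0.02,0.84,0,0,0,-1, 0.15,-0.01,0.84,0,0,0,-1, 0,0,0,0,0,0,-1, 0,0,0,0,0,0,0, 0,0,0,0,0,0,0, 0,0,0,0,0,0,0, 0,0,0,0,0,0,0, 0,0,0,0,0,0,0]' && python3 -m pendant '[-0.3,0,0,0,0,0,0, -0.3,0,0,0,0,0,0, -0.3,0,0,0,0,0,0, -0.3,0,0,0,0,0,0, -0.25,0,0,0,0,0,0, 0,0,0,0,0,0,0]'
python3 - <<'E'
from h import *
print(ist(get_obs()['tool_pos']))
E
```

```text
time: 20.0
tool_pos: [564.1, 60.8, 162.3]
tcp_rot: [3.138, 0.0, 1.658]
contact_force: [-0.5, -0.6, 0.5]
grip_width: 56.7
finger_force: 0.0
time: 20.6
tool_pos: [568.0, 15.8, 162.4]
tcp_rot: [3.138, 0.002, 1.657]
contact_force: [-0.4, -2.4, 1.2]
grip_width: 51.8
finger_force: 30.0
[ -0.98684267 216.57049218 162.37117688]
```

```bash
python3 -m pendant '[0,0,0,0,0,0,-0.4, 0,0,0,0,0,0,-0.4, 0,0,-0.8,0,0,0,-0.4, 0,0,-0.8,0,0,0,-0.4, 0.5,0,-0.5,0,0,0,0.5, 0.7,0,0,0,0,0,1, 0.7,0,0,0,0,0,1, 0.3,0,0,0,0,0,1, 0,0,0,0,0,0,1, 0,0,0,0,0,0,1]'
python3 - <<'E'
from h import *
m,im=snap('wrist','w9')
g=np.array([[proj(m,st([-80+i*.4,320-j*.4,178])) for i in range(400)] for j in range(550)],np.float32)
a=cv2.remap(im[:,:,::-1],g[...,0],g[...,1],cv2.INTER_LINEAR)
capture('scene');b=capture('scene')[170:330,200:360,::-1]
cv2.imwrite('pics/r9.png',np.hstack([a,cv2.resize(b,(400,550))]))
print(ist(get_obs()['tool_pos']))
E
```

```text
time: 21.6
tool_pos: [561.8, 83.0, 224.9]
tcp_rot: [3.139, 0.001, 1.659]
contact_force: [0.3, -0.1, 0.5]
grip_width: 21.1
finger_force: 0.0
[ -1.18542733 283.48045231 224.99869475]
```

View pics/r9.png

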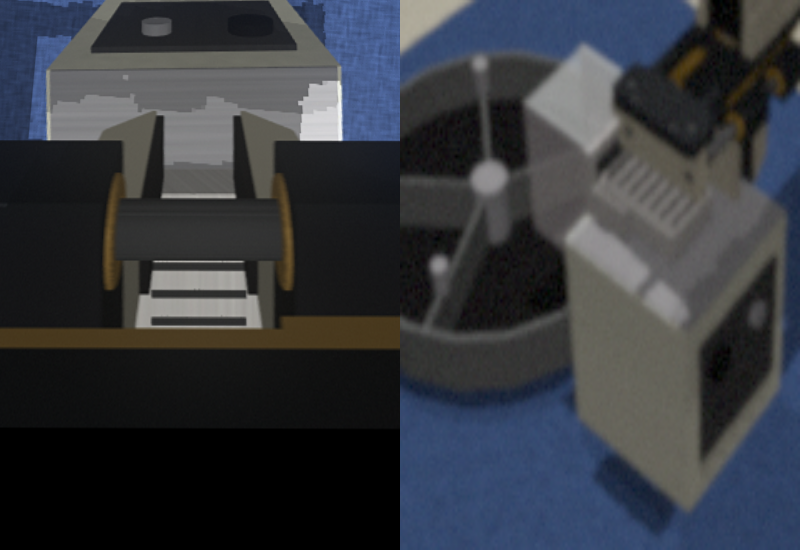

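The carrier's rear edge is at row 195, which is y ≈ 242. It sits between the guides with its nose at the flap. I'll lower the shut fingers behind it and push.

```bash
python3 -m pendant '[0,0,0.9,0,0,0,1, 0,0,0.9,0,0,0,1, 0,0,0.2,0,0,0,1, -0.5,0,0,0,0,0,1, -0.5,0,0,0,0,0,1, -0.4,0,0,0,0,0,1, -0.4,0,0,0,0,0,1, -0.4,0,0,0,0,0,1, 0,0,0,0,0,0,1]'
python3 - <<'E'
from h import *
print(ist(get_obs()['tool_pos']))
E
```

```text
time: 22.65
tool_pos: [568.1, 15.5, 165.6]
tcp_rot: [3.138, 0.001, 1.657]
contact_force: [-0.4, -0.6, 0.2]
grip_width: 0.6
finger_force: 0.0
[ -0.92248241 216.23097006 165.58722982]
```

```bash
python3 -m pendant '[-0.28,0,0,0,0,0,1, -0.28,0,0,0,0,0,1, -0.28,0,0,0,0,0,1, -0.28,0,0,0,0,0,1, 0,0,0,0,0,0,1, 0,0,0,0,0,0,1]'
python3 - <<'E'
from h import *
print(ist(get_obs()['tool_pos']))
capture('scene');snap('top','t10')
m=camera_model('scene')
for r in pinpoint('scene','carrier_mid')[:5]:print(r['score'],r['location'],ist(atz(m,r['location'],36)))
a=capture('scene')[150:330,170:380,::-1];b=cv2.imread('pics/t10.png')[150:300,300:480]
cv2.imwrite('pics/c10.png',np.hstack([cv2.resize(a,(400,400)),cv2.resize(b,(400,400))]))
E
```

```text
time: 23.25
tool_pos: [570.6, -16.3, 165.0]
tcp_rot: [3.139, 0.0, 1.658]
contact_force: [-0.5, 0.1, -0.1]
grip_width: 0.2
finger_force: 0.0
[ -1.2427287  184.36383319 165.02388961]
0.89 [395.7, 400.7] [134.56063505 536.61306969  36.        ]
0.62 [465.8, 287.9] [-184.76091548  503.79712902   36.        ]
0.62 [525.4, 325.1] [-171.07003637  645.73838118   36.        ]
0.53 [262.6, 240.1] [-19.70892466  64.0898391   36.        ]
0.32 [392.3, 256.8] [-163.90748017  328.95402005   36.        ]
```

View pics/c10.png

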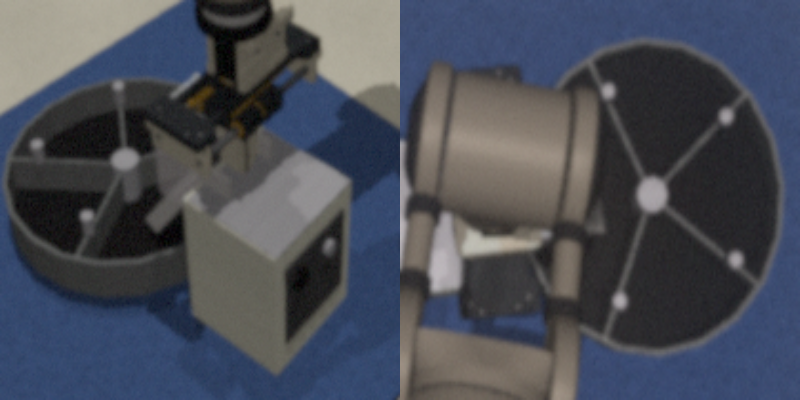

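The carrier is through the port and on the ramp at about (262,240) full-frame. I'll withdraw and look again.

```bash
python3 -m pendant '[0.5,0,0,0,0,0,1, 0.8,0,0,0,0,0,1, 0.8,0,-0.8,0,0,0,1, 0.8,0,-0.8,0,0,0,1, 0.8,0,-0.8,0,0,0,1, 0.8,0,-0.8,0,0,0,1, 0.8,0,0,0,0,0,1, 0.8,0,0,0,0,0,1, 0.8,0,0,0,0,0,1, 0.8,0,0,0,0,0,1, 0,0,0,0,0,0,1]'
python3 - <<'E'
from h import *
for n in ['scene','top']:
  m,_=snap(n,n+'11')
  for t,z in [('carrier_mid',46),('wide_pocket',26)]:
    for r in pinpoint(n,t)[:5]:
      q=ist(atz(m,r['location'],z))
      if abs(q[0])<150 and abs(q[1])<300: print(n,t,r['score'],r['location'],q)
print(ist(get_obs()['tool_pos']))
a=cv2.imread('pics/scene11.png')[150:330,170:350];b=cv2.imread('pics/top11.png')[150:300,320:470]
cv2.imwrite('pics/c11.png',np.hstack([cv2.resize(a,(400,400)),cv2.resize(b,(400,400))]))
E
```

```text
time: 24.55
tool_pos: [548.9, 218.0, 261.0]
tcp_rot: [3.139, -0.001, 1.663]
contact_force: [0.3, -0.5, -0.8]
grip_width: 0.3
finger_force: 0.0
scene carrier_mid 0.46 [269.6, 245.6] [-9.25532341 96.87620374 46.        ]
scene wide_pocket 0.82 [259.2, 252.5] [ 8.10008807 78.73197792 26.        ]
top carrier_mid 0.72 [373.0, 232.9] [-12.9938011   94.14085906  46.        ]
top wide_pocket 0.79 [376.7, 227.6] [ 1.04844683 80.96155804 26.        ]
top wide_pocket 0.73 [449.6, 250.3] [-73.86223791 -95.51466384  26.        ]
[ -1.1332132  415.07272526 261.12933984]
```

View pics/c11.png

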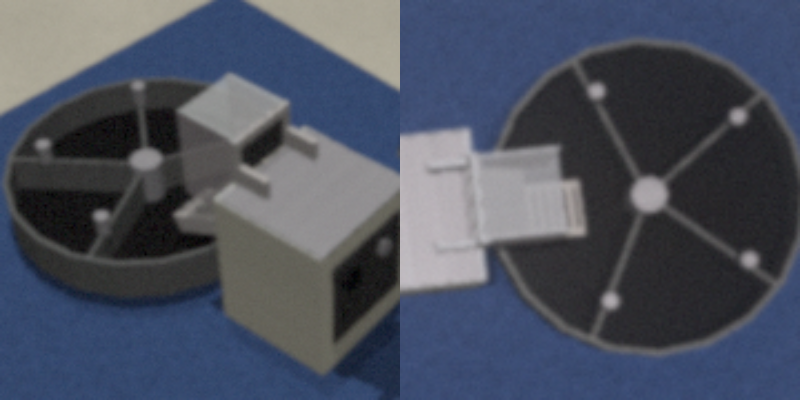

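```bash
python3 - <<'E'
from h import *
def tri(a,b,ma,mb):
    o1,d1=ray(ma,a);o2,d2=ray(mb,b)
    s=np.linalg.lstsq(np.c_[d1,-d2],o2-o1,rcond=None)[0]
    return ist((o1+s[0]*d1+o2+s[1]*d2)/2),np.linalg.norm(o1+s[0]*d1-o2-s[1]*d2)
for _ in range(2):
  L={}
  for n in ['scene','top']:
    m,_i=snap(n)
    for f in (pinpoint,regions_of):
      for r in f(n,'carrier_mid'):
        q=ist(atz(m,r['location'],46))
        if abs(q[0])<60 and abs(q[1])<160:
            L[n,f.__name__]=r['location']
            e=[]
            if 'pixels' in r:
                c=np.argwhere(r['pixels'])[:,::-1]; e=[c.min(0),c.max(0),len(c)]
            print(n,f.__name__,round(r['score'],2),r['location'],e)
  m,ms=camera_model('top'),camera_model('scene')
  for f in ('pinpoint','regions_of'):
    if ('top',f) in L and ('scene',f) in L: print(f,tri(L['top',f],L['scene',f],m,ms))
for t in ['flap','post0']:
  for n in ['scene','top']:
    for r in pinpoint(n,t)[:5]: print(n,t,round(r['score'],2),ist(atz(camera_model(n),r['location'],88 if t=='post0' else 180)))
E
```

```text
scene call 0.71 [269.5, 245.0] []
scene call 0.73 [261.2, 249.5] [array([250, 239]), array([267, 255]), 223]
scene call 0.46 [269.5, 244.6] [array([172, 183]), array([354, 317]), 15942]
top call 0.65 [370.4, 229.7] []
top call 0.42 [382.1, 229.6] [array([381, 217]), array([388, 237]), 129]
top call 0.3 [398.1, 229.0] [array([289, 163]), array([471, 282]), 14625]
scene call 0.78 [269.0, 246.8] []
scene call 0.54 [259.2, 247.0] [array([249, 239]), array([266, 254]), 220]
scene call 0.34 [219.1, 236.2] [array([171, 185]), array([269, 283]), 7128]
top call 0.66 [368.1, 229.8] []Traceback (most recent call last):
  File "<stdin>", line 24, in <module>
ValueError: it knows: carrier_mid, chute_out, hub, jar, port, post, rack, short_a_mid, short_b_mid, sill, station, tipbox, wide_pocket
```

```bash
python3 - <<'E'
from h import *
mt,ms=camera_model('top'),camera_model('scene')
def tri(a,b):
    o1,d1=ray(mt,a);o2,d2=ray(ms,b)
    s=np.linalg.lstsq(np.c_[d1,-d2],o2-o1,rcond=None)[0]
    return ist((o1+s[0]*d1+o2+s[1]*d2)/2).round(1),np.linalg.norm(o1+s[0]*d1-o2-s[1]*d2).round(1)
for a in [(373,232.9),(370.4,229.7),(368.1,229.8)]: print(tri(a,(269.3,245.8)))
print('end',tri((384.5,227),(258.5,247)))
for name,C,tl in [('flat',(-8,100,36),0),('lean rim',(-8,100,60),30),('lean lip',(-8,97,75),50),('steep',(-8,90,80),65)]:
    t=np.radians(tl);u=np.array([0,np.cos(t),np.sin(t)]);w=np.array([0,-np.sin(t),np.cos(t)])
    low=np.array(C)-40*u+10*w; hi=np.array(C)+40*u+10*w;bot=np.array(C)-40*u-10*w
    print(name,[ (proj(mt,st(q)).round(),proj(ms,st(q)).round()) for q in (bot,low,hi)])
# local crop stats: bright pixels around the visible end, top picture
im=cv2.imread('pics/top11.png',0); print(im[212:242:2,366:396:2])
E
```

```text
(array([-12.3,  93.2,  40.8]), np.float64(0.8))
(array([ -4.9, 100.3,  50.8]), np.float64(0.2))
(array([ -3.5, 104.8,  54.2]), np.float64(4.0))
end (array([-1.3, 63.7, 27.8]), np.float64(5.7))
flat [(array([385., 230.]), array([258., 245.])), (array([386., 230.]), array([257., 239.])), (array([354., 233.]), array([283., 254.]))]
lean rim [(array([382., 231.]), array([261., 245.])), (array([386., 229.]), array([257., 238.])), (array([360., 231.]), array([279., 238.]))]
lean lip [(array([378., 231.]), array([264., 245.])), (array([385., 230.]), array([258., 238.])), (array([367., 229.]), array([273., 228.]))]
steep [(array([377., 231.]), array([265., 245.])), (array([385., 230.]), array([259., 239.])), (array([375., 228.]), array([267., 221.]))]
[[139 137 142 141 142 148 141  81  46  48  50  49  45  45  46]
 [153 149 147 146 148 148 139  92  51  45  45  47  47  46  47]
 [157 147 147 146 146 142 143 103  65  72  70  48  46  48  45]
 [158 154 154 157 160 161 161 157 149 148 131  62  45  49  47]
 [164 172 169 170 167 170 167 162 165 154 141  70  48  47  45]
 [162 170 162 168 164 165 163 159 151 147 135  77  49  46  47]
 [164 167 162 166 163 166 161 158 142 153 135  93  49  42  43]
 [163 170 162 169 163 165 161 160 140 158 131 106  45  42  48]
 [163 169 163 168 161 165 161 161 135 159 137 110  51  50  46]
 [162 166 163 169 163 167 161 167 142 157 135 120  55  44  46]
 [161 165 166 163 165 165 164 168 148 155 133 132  65  41  49]
 [162 166 164 164 169 162 167 167 150 154 145 139  71  46  45]
 [165 169 170 168 163 162 162 161 157 168 166 153  75  47  47]
 [140 136 130 124 116 109 102  95 108 119 114 104  60  46  44]
 [ 75  74  70  65  61  57  51  47  47  50  52  49  44  45  45]]
```

```bash
python3 -c "
from plant import *
print(close_job())"
```

```text
the job is handed in; nothing more can be done
None
```

The job is handed in: the wide compartment is under the chute, and the long carrier went through the flap into it, with its centre measured at about z 41–54 mm (limit 75). I inferred that the flap is shut because the carrier is clear of the port, and I viewed 12 pictures where 10 were allowed.

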